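# Check the detent of a push-pull switch

## Task

Two push-pull switch boxes stand on the desk for inspection. Check the one with the round knob: pull the knob straight up to its on detent and let go of it, so that it stands out by itself for about a second, then push it fully home again. Leave the other switch, with the T-shaped handle, pushed in.

Things in the scene. Friction and masses are not known exactly. Their poses are not given: they have to be found in the camera images.
- round_knob_center (a point): Centre of the head of the round knob: a black upright cylinder, 36 mm in diameter and 20 mm high, flat on top, on a thin stem in mid-lid of a grey box (92 x 72 mm, 45 mm high) fixed to the desk by suction feet. Height over the desk: 73 mm pushed in, 93 mm pulled out; over the lid 28 mm pushed in. World z (up) is the knob's axis. Grip it across any diameter.
- round_knob (a joint): Travel of the round knob, m: 0 pushed fully in (at the start), 0.020 pulled fully out (on). It slides straight up and down, without turning, between two stops. An over-centre spring holds it at either end: about 7 N starts it off an end, and past half-way (10 mm) it snaps on to the other end by itself.
- tee_handle_center (a point): Centre of the T-shaped handle of the other switch, on an equal grey box: a black level bar 52 mm long (along this point's y axis), 14 mm wide and 20 mm high; 73 mm above the desk pushed in. Either box may be the left one; their centres are at least 140 mm apart.
- tee_handle (a joint): Travel of the T-shaped handle, m: 0 pushed fully in (at the start), 0.020 pulled fully out. Works like the round knob; to be left alone.

How it is judged:
By the outcome, as a careful person would: the job done as asked, in the order asked, and still so for the second after the job is handed in, with the robot touching nothing.
It also fails if it takes over 35 s, if anything falls off the work surface, if the arm or the gripper's body presses on something with over 40 N, if the wrist force passes 120 N, or if a joint passes its speed limit or range.

## Robot

A 7-joint arm with a two-finger parallel gripper is mounted at the origin on a cart in front of the work surface, level with it; the furniture and walls round the work are solid. World frame = base frame: x ahead of the robot, y to its left, z up, the work surface at z = 0. Lengths are in m, angles in rad, forces in N, time in s.
With the tool pointing down it reaches from about 0.35 to 0.9 m from the base axis. Payload 8.1 kg.
Tool frame: the origin (TCP) lies between the finger pads; the fingertips stand 22 mm ahead of it and the grasp point (between the pads) lies 3 mm ahead of it; z points along the fingers, y is the direction in which the jaws open and shut (so a half turn about z gives the same grasp; the last joint's range is limited). The gripper opens to 85 mm and grips with 20 to 120 N. Pads are 22 mm wide; open, the fingers measure 114 mm over their backs; the gripper's body (76 mm by 85 mm) begins 54 mm behind the grasp point. The pads swing forward as they close: fully open they stand 13 mm farther back than shut.
Start: joints at [1.08, 0.434, 0.025, 1.573, -0.012, 1.134, -0.075], TCP at [0.236, -0.579, 0.253] pointing down, gripper open.
Joint ranges: [-2.62, 2.62], [-0.44, 2.09], [-1.27, 1.32], [0.08, 2.57], [-1.32, 4.46], [0.12, 2], [-2.74, 2.74]. Speed limits (rad/s): [2.22, 2.22, 3.01, 3.01, 3.14, 3.14, 3.14].

## Interface

Orientations are given as [roll, pitch, yaw] about the fixed x, y, z axes, in that order (R = Rz(yaw) Ry(pitch) Rx(roll)).
In Python, from workcell import arm gives the robot as it stands. The module is installed in compiled form; this text tells all that it offers.
- The arm moves only by the tool move_arm, never from a script. Its arguments are lists of equal length, an entry for each row: "offset": the shift along the tool's x, y, z each as a share of 100 mm, from -1 to 1, a list of three; "angular": the turn, a rotation vector about the tool's x, y, z each as a share of 60 degrees, from -1 to 1, a list of three. A call has exactly 10 rows; each row is the pose to reach, as a shift and turn from the pose measured when the call began, along the tool's axes at that moment; what a row does not reach only later rows make up. A row lasts 1/8 s, in which the tool goes at most 62.5 mm and 10.7 degrees, less where a joint would pass 70% of its speed; a pose out of reach is approached as far as the arm can. A call with a number of a shift or a turn outside -1 to 1 is refused whole. A call with a gripper value outside its range is refused whole. "jaw" is the closure, from 0 (fully open) to 1 (shut), set as the call begins (left out, the last holds). The fingers move at their own pace and stop on an object; "squeeze" is the grip in N (left out, the last holds). Time passes only in rows, so rows that repeat a pose let the fingers close, or fill a call up. It gives the time, the measured TCP pose, the force and the opening at its end, in the units of the state.
- arm.get_state(): the state, without advancing time (a new reading comes with each control period).
- arm.camera(name): name is "scene" or "side" or "wrist"; returns the picture (384x512x3 uint8, blue, green, red); there is no depth.
- arm.camera_params(name): a dict with "fx", "fy", "cx", "cy" (pixels), "extrinsics" (4x4, takes a point from camera to world coordinates). Camera axes: x right, y up, looking along -z (the intrinsics and any distortion apply to the point x, -y, -z); pixel columns grow to the right and rows downward; lengths in m; the calibration is good to about 2 mm. The wrist camera is an equidistant fisheye: a pixel r from the principal point sees the ray r / f radians off the axis. A picture is of the moment at which its call begins: read the wrist's pose just before it. camera_params takes no time and is no camera call; for the wrist camera it gives the pose at the moment of the call.
- arm.job_done(): hands the job in, once; it reports no verdict.
The state is a dict: "clock": time; "qpos": joint angles; "joint_vel": joint speeds; "effort": joint torques, N m; "position": TCP position; "eef_rot": TCP orientation; "contact_force": force on the tool from outside, world axes, zero at the start; "wrist_torque": the same for the moment, N m; "opening": finger opening in m.
Only numpy, scipy, OpenCV 4.12 (cv2) and the standard library are available. Lean on these libraries where they do the work, as an engineer would, in place of code of your own. Each camera call takes 0.05 s, during which the arm holds its last target.

## Working session

There is one attempt and no reset: what is moved stays moved. The work goes in short steps, Python scripts to look and compute and a tool call to move; the robot and the scene stay as the last step left them, time stands still between calls to the robot, and variables do not carry over. Pictures are saved under pics/ and viewed, and the job is handed in when it is done.

Besides the shell and the picture viewer there is one more tool, called after "Call:" as name(argument=value, ...), one argument or row to a line, values as JSON. move_arm: Moves the arm, as the interface text tells. Its arguments: {"type":"object","properties":{"offset":{"type":"array"},"angular":{"type":"array"},"jaw":{"type":"number"},"squeeze":{"type":"number"}},"required":["offset","angular"]}

```bash
mkdir -p pics
python3 - <<'E'
from workcell import arm
import cv2
s=arm.get_state();print({k:s[k] for k in('clock','position','eef_rot','opening','contact_force')})
for n in('scene','side','wrist'):
    p=arm.camera_params(n);print(n,p)
    cv2.imwrite(f'pics/{n}0.png',arm.camera(n))
E
```

```text
{'clock': 0.0, 'position': array([ 0.23608557, -0.57818388,  0.25251655]), 'eef_rot': array([-3.14000303e+00,  1.67112230e-04,  3.87690672e-01]), 'opening': 0.08566242873702375, 'contact_force': array([-0.00909456,  0.26469908, -0.27526647])}
scene {'fx': 461.8292691839835, 'fy': 461.8292691839835, 'cx': 253.36153068984217, 'cy': 189.27505001117075, 'extrinsics': array([[ 0.90412791,  0.32331273, -0.27932347,  0.2898425 ],
       [-0.42721579,  0.693691  , -0.57989607, -0.47498651],
       [ 0.00627639,  0.64363162,  0.7653097 ,  0.79826959],
       [ 0.        ,  0.        ,  0.        ,  1.        ]])}
side {'fx': 387.17509389257765, 'fy': 387.17509389257765, 'cx': 252.18733639956818, 'cy': 188.53526809965334, 'extrinsics': array([[-0.9994752 ,  0.00258632, -0.03228999,  0.50542287],
       [-0.02664195, -0.6326524 ,  0.77397749,  0.68866461],
       [-0.01842659,  0.77443157,  0.63238928,  0.66039573],
       [ 0.        ,  0.        ,  0.        ,  1.        ]])}
wrist {'fx': 297.3186396354542, 'fy': 297.3186396354542, 'cx': 251.28527433959292, 'cy': 193.90005233423, 'extrinsics': array([[ 0.3785872 ,  0.87744585,  0.29455136,  0.31165588],
       [-0.92556464,  0.35936819,  0.1190991 , -0.54731066],
       [-0.00134938, -0.31771572,  0.94818506,  0.37367156],
       [ 0.        ,  0.        ,  0.        ,  1.        ]])}
```

View pics/scene0.png

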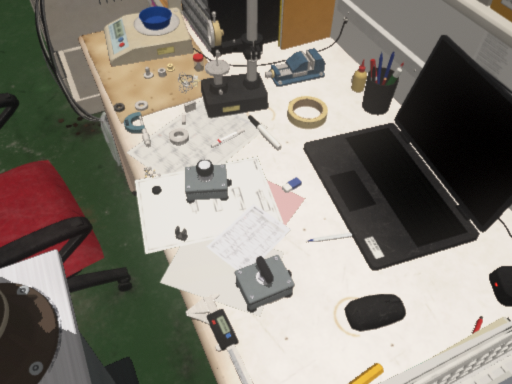

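View pics/side0.png

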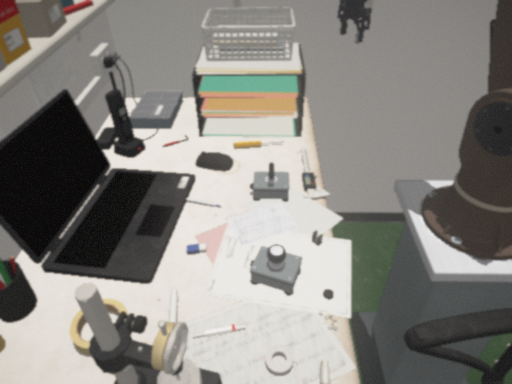

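View pics/wrist0.png

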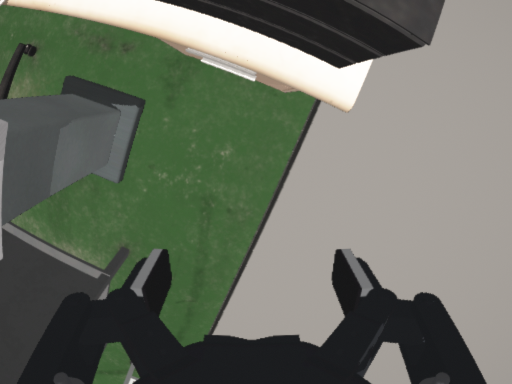

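The round knob is near (204,167) in the scene view and (276,253) in the side view. The tee is near (264,268) and (270,172). Next I measure both by masks and triangulate.

```bash
cat > h.py <<'E'
import numpy as np,cv2
def ray(p,u,v):
    E=p['extrinsics'];d=np.array([(u-p['cx'])/p['fx'],-(v-p['cy'])/p['fy'],-1]);d=E[:3,:3]@d
    return E[:3,3],d/np.linalg.norm(d)
def plane(p,u,v,z):
    o,d=ray(p,u,v);return o+d*(z-o[2])/d[2]
def tri(a,b):
    (o1,d1),(o2,d2)=a,b
    t=np.linalg.lstsq(np.c_[d1,-d2],o2-o1,rcond=None)[0]
    p,q=o1+t[0]*d1,o2+t[1]*d2;return (p+q)/2,np.linalg.norm(p-q)
E
python3 - <<'E'
from workcell import arm
from h import *
ims={}
for n,rois in(('scene',[(180,150,50,55),(230,245,70,70)]),('side',[(245,235,60,60),(245,155,50,50)])):
    im=cv2.imread(f'pics/{n}0.png');p=arm.camera_params(n);out=[]
    for (x,y,w,h) in rois:
        c=im[y:y+h,x:x+w];g=c.max(2);m=(g<62).astype('uint8')
        k,l,st,ce=cv2.connectedComponentsWithStats(m)
        for i in range(1,k):
            if st[i,4]>25: print(n,(x,y),st[i][:5]+[x,y,0,0,0],ce[i]+[x,y],plane(p,*(ce[i]+[x,y]),.073))
        out.append(cv2.resize(c,(400,400),interpolation=cv2.INTER_NEAREST))
    ims[n]=np.hstack(out)
    cv2.imwrite(f'pics/z_{n}.png',ims[n])
E
```

```text
scene (180, 150) [197 167  15   9  64] [204.625   171.90625] [0.48155287 0.1616029  0.073     ]
scene (230, 245) [258 261  14  22 107] [264.87850467 273.27102804] [ 0.48966837 -0.11073327  0.073     ]
```

```bash
sleep 1
```

```text
(no output)
```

View pics/z_scene.png

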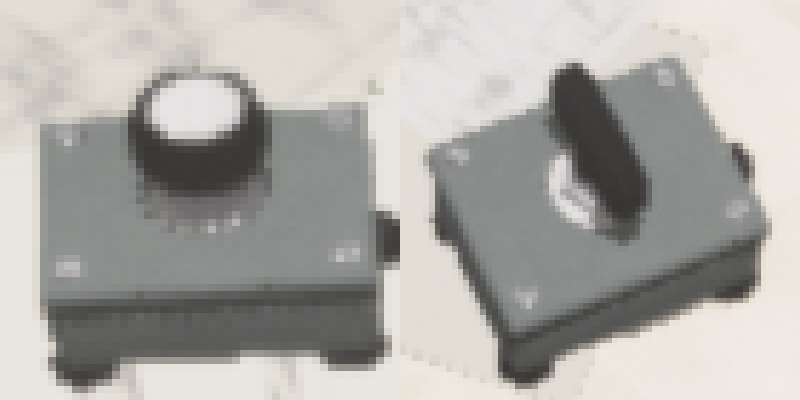

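View pics/z_side.png

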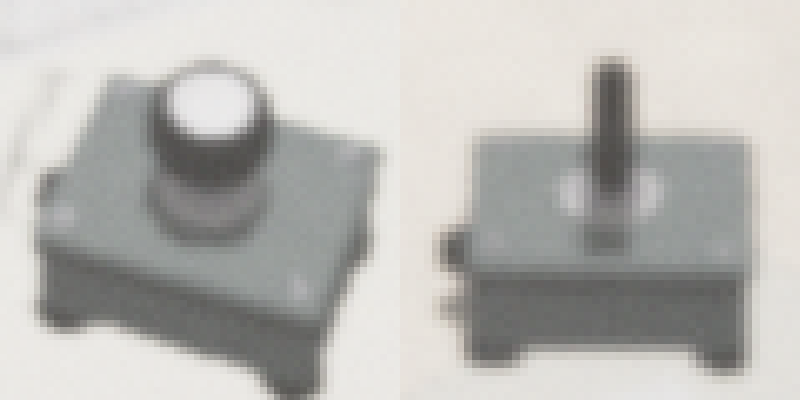

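The zooms show a white cap on the round knob's top face, which is at z = 0.083. I'll measure its centroid in both views.

Run:
```python
from workcell import arm
from h import *
r=[]
for n,(x,y,w,h) in(('scene',(194,157,22,19)),('side',(268,243,17,18))):
    im=cv2.imread(f'pics/{n}0.png');p=arm.camera_params(n)
    g=im[y:y+h,x:x+w].min(2);k,l,st,ce=cv2.connectedComponentsWithStats((g>150).astype('uint8'))
    for i in range(1,k):
        c=ce[i]+[x,y];print(n,st[i],c)
        q=c if st[i,4]>25 and 0<st[i,0] and st[i,1]>0 else None
        if q is not None: print(plane(p,*q,.083)); r.append(ray(p,*q))
if len(r)==2: print(tri(*r))
# box lid edges orientation, scene view
for n,(x,y,w,h) in(('scene',(180,157,55,45)),('side',(245,240,60,55))):
    im=cv2.imread(f'pics/{n}0.png');p=arm.camera_params(n)
    g=im[y:y+h,x:x+w].max(2);m=((g>105)&(g<168)).astype('uint8')
    c=max(cv2.findContours(m,0,2)[0],key=cv2.contourArea)
    c=cv2.convexHull(c);a=cv2.approxPolyDP(c,3,True)[:,0]+[x,y]
    P=[plane(p,*q,.045)[:2].round(3) for q in a];print(n,a.tolist(),P)
```

```text
scene [  0   0  22  12 194] [204.18556701 161.51546392]
side [  0   0  17  13 181] [276.29834254 248.16574586]
scene [[225, 165], [227, 195], [185, 192], [185, 167], [206, 160]] [array([0.538, 0.186]), array([0.508, 0.105]), array([0.43, 0.15]), array([0.455, 0.218]), array([0.505, 0.219])]
side [[300, 258], [291, 294], [251, 282], [251, 262], [261, 249], [284, 249]] [array([0.433, 0.161]), array([0.455, 0.249]), array([0.532, 0.222]), array([0.533, 0.172]), array([0.513, 0.137]), array([0.464, 0.136])]
```

Run:
```python
from workcell import arm
from h import *
r=[]
for n,(cu,cv_) in(('scene',(204.5,164.5)),('side',(276.5,250.5))):
    im=cv2.imread(f'pics/{n}0.png');p=arm.camera_params(n);g=im.min(2)
    for t in(165,180,195,205):
        k,l,st,ce=cv2.connectedComponentsWithStats((g>t).astype('uint8'))
        i=l[int(cv_),int(cu)];print(n,t,i,st[i],ce[i], plane(p,*ce[i],.083) )
        if i and st[i,4]<200: q=ce[i]
    r.append(ray(p,*q))
print(tri(*r))
```

```text
scene 165 16 [  101    43   411   341 62827] [303.05368711 246.6618492 ] [ 0.57475354 -0.09582072  0.083     ]
scene 180 37 [199 161  11   8  76] [204.02631579 164.42105263] [0.48558301 0.17331139 0.083     ]
scene 195 19 [199 161  11   8  70] [203.91428571 164.41428571] [0.48537526 0.1734297  0.083     ]
scene 205 21 [199 161  11   8  65] [203.93846154 164.18461538] [0.48566459 0.17402957 0.083     ]
side 165 39 [    0    97   357   287 51776] [213.00268464 269.88303461] [0.60216054 0.22400564 0.083     ]
side 180 39 [    0    97   356   287 49927] [212.56166002 269.65441545] [0.60304921 0.22347533 0.083     ]
side 195 29 [271 246  12   9  90] [276.4        249.93333333] [0.48204456 0.17312908 0.083     ]
side 205 26 [271 246  11   9  83] [276.18072289 249.93975904] [0.48247672 0.17315027 0.083     ]
(array([0.48395437, 0.17343287, 0.08376838]), np.float64(0.0029704791872379654))
```

Knob top triangulates to (0.484, 0.173, 0.084), with 3 mm between the rays and 0.083 expected. The tee is about 0.28 m away, and there's nothing tall on the path. I'll carry the tool over.

Call:
move_arm(
  offset=[
    [0.09,-0.1,0],
    [0.19,-0.22,0],
    [0.28,-0.33,0],
    [0.38,-0.45,0],
    [0.48,-0.56,0],
    [0.57,-0.67,0],
    [0.66,-0.78,0],
    [0.76,-0.89,0],
    [0.85,-1,0],
    [0.85,-1,0],
  ],
  angular=[
    [0,0,0],
    [0,0,0],
    [0,0,0],
    [0,0,0],
    [0,0,0],
    [0,0,0],
    [0,0,0],
    [0,0,0],
    [0,0,0],
    [0,0,0],
  ],
  jaw=0,
)

```text
clock: 1.4
position: [0.2777, -0.4525, 0.2529]
eef_rot: [-3.14, -0.0, 0.389]
contact_force: [0.5, -0.5, -0.2]
opening: 0.0854
```

Call:
move_arm(
  offset=[
    [0.09,-0.1,0],
    [0.19,-0.22,0],
    [0.28,-0.33,0],
    [0.38,-0.45,0],
    [0.48,-0.56,0],
    [0.57,-0.67,0],
    [0.66,-0.78,0],
    [0.76,-0.89,0],
    [0.85,-1,0],
    [0.85,-1,0],
  ],
  angular=[
    [0,0,0],
    [0,0,0],
    [0,0,0],
    [0,0,0],
    [0,0,0],
    [0,0,0],
    [0,0,0],
    [0,0,0],
    [0,0,0],
    [0,0,0],
  ],
)

```text
clock: 2.65
position: [0.3188, -0.3266, 0.2532]
eef_rot: [-3.14, -0.0, 0.391]
contact_force: [-0.0, -0.4, 0.2]
opening: 0.0854
```

Call:
move_arm(
  offset=[
    [0.09,-0.1,0],
    [0.19,-0.22,0],
    [0.28,-0.33,0],
    [0.38,-0.45,0],
    [0.48,-0.56,0],
    [0.57,-0.67,0],
    [0.66,-0.78,0],
    [0.76,-0.89,0],
    [0.85,-1,0],
    [0.85,-1,0],
  ],
  angular=[
    [0,0,0],
    [0,0,0],
    [0,0,0],
    [0,0,0],
    [0,0,0],
    [0,0,0],
    [0,0,0],
    [0,0,0],
    [0,0,0],
    [0,0,0],
  ],
)

```text
clock: 3.9
position: [0.3597, -0.2007, 0.2534]
eef_rot: [-3.14, -0.001, 0.393]
contact_force: [-0.2, -0.6, 0.1]
opening: 0.0854
```

Call:
move_arm(
  offset=[
    [0.09,-0.1,0],
    [0.19,-0.22,0],
    [0.28,-0.33,0],
    [0.38,-0.45,0],
    [0.48,-0.56,0],
    [0.57,-0.67,0],
    [0.66,-0.78,0],
    [0.76,-0.89,0],
    [0.85,-1,0],
    [0.85,-1,0],
  ],
  angular=[
    [0,0,0],
    [0,0,0],
    [0,0,0],
    [0,0,0],
    [0,0,0],
    [0,0,0],
    [0,0,0],
    [0,0,0],
    [0,0,0],
    [0,0,0],
  ],
)

```text
clock: 5.15
position: [0.4001, -0.0747, 0.2536]
eef_rot: [-3.14, -0.001, 0.395]
contact_force: [-0.5, 0.2, 0.0]
opening: 0.0854
```

Call:
move_arm(
  offset=[
    [0.09,-0.1,0.05],
    [0.19,-0.22,0.1],
    [0.28,-0.33,0.15],
    [0.38,-0.45,0.2],
    [0.48,-0.56,0.25],
    [0.57,-0.67,0.3],
    [0.66,-0.78,0.35],
    [0.76,-0.89,0.4],
    [0.865,-0.983,0.45],
    [0.865,-0.983,0.45],
  ],
  angular=[
    [0,0,0],
    [0,0,0],
    [0,0,0],
    [0,0,0],
    [0,0,0],
    [0,0,0],
    [0,0,0],
    [0,0,0],
    [0,0,0],
    [0,0,0],
  ],
)

```text
clock: 6.4
position: [0.4423, 0.0499, 0.2085]
eef_rot: [-3.14, -0.0, 0.396]
contact_force: [-0.3, 0.1, -0.1]
opening: 0.085
```

Call:
move_arm(
  offset=[
    [0.09,-0.1,0.05],
    [0.19,-0.22,0.1],
    [0.28,-0.33,0.15],
    [0.38,-0.45,0.2],
    [0.48,-0.56,0.25],
    [0.57,-0.67,0.3],
    [0.66,-0.78,0.35],
    [0.76,-0.89,0.4],
    [0.865,-0.983,0.45],
    [0.865,-0.983,0.45],
  ],
  angular=[
    [0,0,0],
    [0,0,0],
    [0,0,0],
    [0,0,0],
    [0,0,0],
    [0,0,0],
    [0,0,0],
    [0,0,0],
    [0,0,0],
    [0,0,0],
  ],
)

```text
clock: 7.65
position: [0.4843, 0.1753, 0.1633]
eef_rot: [-3.139, -0.0, 0.398]
contact_force: [-0.1, -0.3, 0.5]
opening: 0.0858
```

Run:
```python
from workcell import arm
from h import *
s=arm.get_state();print(s['clock'],s['position'],s['eef_rot'],s['qpos'])
p=arm.camera_params('wrist');im=arm.camera('wrist');cv2.imwrite('pics/w1.png',im)
E=p['extrinsics']
def proj(P):
    c=E[:3,:3].T@(np.array(P)-E[:3,3]);x,y,z=c[0],-c[1],-c[2]
    r=np.hypot(x,y);th=np.arctan2(r,z);return p['cx']+p['fx']*th*x/r,p['cy']+p['fy']*th*y/r
print('predicted cap',proj((.484,.1734,.083)))
g=im.min(2);u,v=map(int,proj((.484,.1734,.083)))
for t in(150,180,195,205):
    k,l,st,ce=cv2.connectedComponentsWithStats((g>t).astype('uint8'));i=l[v,u];print(t,i,st[i],ce[i])
    if i:
        a,b=ce[i]-[p['cx'],p['cy']];r=np.hypot(a,b);th=r/p['fx']
        d=E[:3,:3]@np.array([np.sin(th)*a/r,-np.sin(th)*b/r,-np.cos(th)]);print(E[:3,3]+d*(.083-E[2,3])/d[2])
```

```text
7.65 [0.48433338 0.17530198 0.16328629] [-3.13894114e+00 -9.00417806e-05  3.97731030e-01] [-0.09939957  0.40095142 -0.4563267   1.91994477  0.22348621  0.87003784
 -1.84238164]
predicted cap (np.float64(254.00331238103237), np.float64(213.55829644088038))
150 0 [    0     0   512   384 83661] [234.36621604 255.9392429 ]
180 0 [     0      0    512    384 126982] [230.1744893  213.62875841]
195 0 [     0      0    512    384 165657] [248.22245362 195.34922158]
205 0 [     0      0    512    384 196305] [255.62395762 191.72422506]
```

View pics/w1.png

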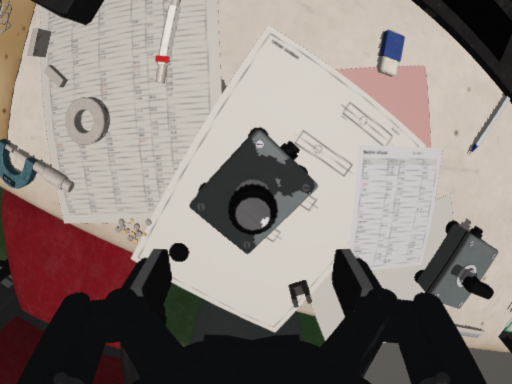

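The wrist view shows the grey cap at about (252,209), against (254,214) predicted. I'll refine it.

Run:
```python
from workcell import arm
from h import *
p=arm.camera_params('wrist');im=cv2.imread('pics/w1.png');E=p['extrinsics'];g=im.max(2)
for lo in(60,75,90):
    k,l,st,ce=cv2.connectedComponentsWithStats((g>lo).astype('uint8'));i=l[209,252];c=ce[i];print(lo,i,st[i],c)
    x,y,w,h,_=st[i]
    for q in(c,(x+w/2-.5,y+h/2-.5)):
        a,b=np.array(q)-[p['cx'],p['cy']];r=np.hypot(a,b);th=r/p['fx']
        d=E[:3,:3]@np.array([np.sin(th)*a/r,-np.sin(th)*b/r,-np.cos(th)]);print(E[:3,3]+d*(.083-E[2,3])/d[2])
```

```text
60 4 [236 198  34  32 887] [252.73957159 213.51972943]
[0.48341693 0.17334292 0.083     ]
[0.48336332 0.17351061 0.083     ]
75 8 [236 198  34  32 853] [252.71864009 213.62368113]
[0.48333515 0.17332504 0.083     ]
[0.48336332 0.17351061 0.083     ]
90 10 [236 199  34  30 796] [252.75376884 213.71733668]
[0.48327678 0.17327249 0.083     ]
[0.48336332 0.17351061 0.083     ]
```

Three views agree on (0.4835, 0.1734). I descend to TCP z 0.075.

Call:
move_arm(
  offset=[
    [-0.015,0.014,0.1],
    [-0.015,0.014,0.22],
    [-0.015,0.014,0.34],
    [-0.015,0.014,0.46],
    [-0.015,0.014,0.57],
    [-0.015,0.014,0.67],
    [-0.015,0.014,0.76],
    [-0.015,0.014,0.83],
    [-0.015,0.014,0.88],
    [-0.015,0.014,0.88],
  ],
  angular=[
    [0,0,0],
    [0,0,0],
    [0,0,0],
    [0,0,0],
    [0,0,0],
    [0,0,0],
    [0,0,0],
    [0,0,0],
    [0,0,0],
    [0,0,0],
  ],
)

```text
clock: 8.95
position: [0.483, 0.1727, 0.0751]
eef_rot: [-3.139, 0.001, 0.397]
contact_force: [0.1, -0.5, 1.0]
opening: 0.0854
```

Call:
move_arm(
  offset=[
    [0,0,0],
    [0,0,0],
    [0,0,0],
    [0,0,0],
    [0,0,0],
    [0,0,0],
    [0,0,0],
    [0,0,0],
    [0,0,0],
    [0,0,0],
  ],
  angular=[
    [0,0,0],
    [0,0,0],
    [0,0,0],
    [0,0,0],
    [0,0,0],
    [0,0,0],
    [0,0,0],
    [0,0,0],
    [0,0,0],
    [0,0,0],
  ],
  jaw=1,
  squeeze=50,
)

```text
clock: 10.2
position: [0.4828, 0.1738, 0.0758]
eef_rot: [-3.139, -0.0, 0.398]
contact_force: [-3.7, 2.3, 7.6]
opening: 0.0351
```

Gripped at 35 mm. Pulling up.

Call:
move_arm(
  offset=[
    [0,0,-0.03],
    [0,0,-0.06],
    [0,0,-0.09],
    [0,0,-0.12],
    [0,0,-0.15],
    [0,0,-0.18],
    [0,0,-0.2],
    [0,0,-0.205],
    [0,0,-0.205],
    [0,0,-0.205],
  ],
  angular=[
    [0,0,0],
    [0,0,0],
    [0,0,0],
    [0,0,0],
    [0,0,0],
    [0,0,0],
    [0,0,0],
    [0,0,0],
    [0,0,0],
    [0,0,0],
  ],
)

```text
clock: 11.45
position: [0.4827, 0.1738, 0.0961]
eef_rot: [-3.138, 0.0, 0.398]
contact_force: [0.4, 2.3, -6.5]
opening: 0.0348
```

Height gained is 20.3 mm, with −6.5 N on the tool at the end. Now release.

Call:
move_arm(
  offset=[
    [0,0,0],
    [0,0,0],
    [0,0,0],
    [0,0,0],
    [0,0,0],
    [0,0,0],
    [0,0,0],
    [0,0,0],
    [0,0,0],
    [0,0,0],
  ],
  angular=[
    [0,0,0],
    [0,0,0],
    [0,0,0],
    [0,0,0],
    [0,0,0],
    [0,0,0],
    [0,0,0],
    [0,0,0],
    [0,0,0],
    [0,0,0],
  ],
  jaw=0,
)

```text
clock: 12.7
position: [0.4828, 0.1738, 0.0961]
eef_rot: [-3.138, 0.0, 0.398]
contact_force: [0.3, 0.1, -0.5]
opening: 0.0852
```

Call:
move_arm(
  offset=[
    [0,0,-0.1],
    [0,0,-0.2],
    [0,0,-0.3],
    [0,0,-0.4],
    [0,0,-0.5],
    [0,0,-0.55],
    [0,0,-0.55],
    [0,0,-0.55],
    [0,0,-0.55],
    [0,0,-0.55],
  ],
  angular=[
    [0,0,0],
    [0,0,0],
    [0,0,0],
    [0,0,0],
    [0,0,0],
    [0,0,0],
    [0,0,0],
    [0,0,0],
    [0,0,0],
    [0,0,0],
  ],
)

```text
clock: 13.95
position: [0.4827, 0.1736, 0.1508]
eef_rot: [-3.138, 0.001, 0.398]
contact_force: [-0.0, -0.3, -0.0]
opening: 0.0853
```

Run:
```python
from workcell import arm
from h import *
s=arm.get_state();print(s['clock'],s['position'],s['contact_force'],s['opening'])
im=arm.camera('side');a=cv2.resize(im[215:315,225:325],(400,400))
b=cv2.resize(cv2.imread('pics/side0.png')[215:315,225:325],(400,400));cv2.imwrite('pics/s2.png',np.hstack([b,a]))
w=arm.camera('wrist');cv2.imwrite('pics/w2.png',w)
```

```text
13.95 [0.48270711 0.17359035 0.15082927] [-0.04774625 -0.2862224  -0.0077287 ] 0.0853464543041744
```

View pics/s2.png

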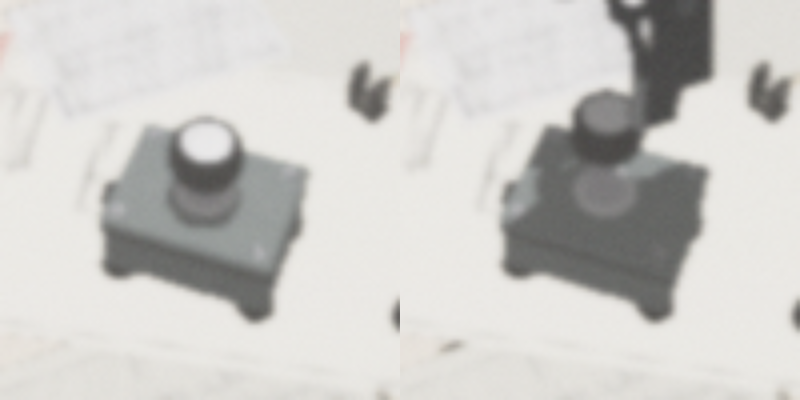

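View pics/w2.png

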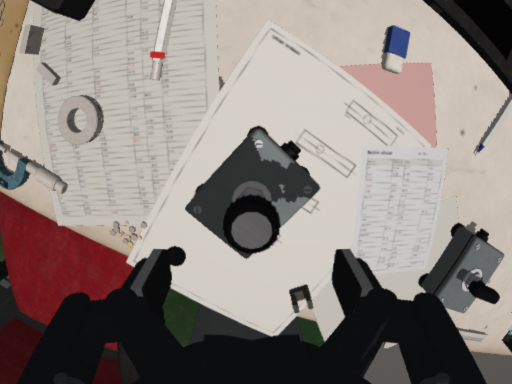

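The side view (right panel) shows the knob standing well clear of the lid with the fingers off. It has stood free for over 1 s. I'll shut the fingers above it and press it home from the top.

Call:
move_arm(
  offset=[
    [0,0,0],
    [0,0,0],
    [0,0,0],
    [0,0,0],
    [0,0,0],
    [0,0,0],
    [0,0,0.05],
    [0,0,0.1],
    [0,0,0.15],
    [0,0,0.18],
  ],
  angular=[
    [0,0,0],
    [0,0,0],
    [0,0,0],
    [0,0,0],
    [0,0,0],
    [0,0,0],
    [0,0,0],
    [0,0,0],
    [0,0,0],
    [0,0,0],
  ],
  jaw=1,
)

```text
clock: 15.3
position: [0.4826, 0.1736, 0.1324]
eef_rot: [-3.138, 0.001, 0.398]
contact_force: [-1.0, -0.1, -0.4]
opening: 0.0005
```

Call:
move_arm(
  offset=[
    [0,0,0.04],
    [0,0,0.08],
    [0,0,0.12],
    [0,0,0.16],
    [0,0,0.2],
    [0,0,0.24],
    [0,0,0.265],
    [0,0,0.28],
    [0,0,0.285],
    [0,0,0.285],
  ],
  angular=[
    [0,0,0],
    [0,0,0],
    [0,0,0],
    [0,0,0],
    [0,0,0],
    [0,0,0],
    [0,0,0],
    [0,0,0],
    [0,0,0],
    [0,0,0],
  ],
)

```text
clock: 16.55
position: [0.4825, 0.1737, 0.105]
eef_rot: [-3.139, 0.001, 0.398]
contact_force: [-4.3, -2.2, 15.4]
opening: -0.0004
```

Pressing on the bottom stop: 15 N, tips at 0.083. Now lift clear and check.

Call:
move_arm(
  offset=[
    [0,0,-0.08],
    [0,0,-0.2],
    [0,0,-0.35],
    [0,0,-0.5],
    [0,0,-0.65],
    [0,0,-0.8],
    [0,0,-0.9],
    [0,0,-0.95],
    [0,0,-0.95],
    [0,0,-0.95],
  ],
  angular=[
    [0,0,0],
    [0,0,0],
    [0,0,0],
    [0,0,0],
    [0,0,0],
    [0,0,0],
    [0,0,0],
    [0,0,0],
    [0,0,0],
    [0,0,0],
  ],
)

```text
clock: 17.8
position: [0.4824, 0.1734, 0.1995]
eef_rot: [-3.139, 0.001, 0.398]
contact_force: [-0.3, -0.2, -0.2]
opening: -0.0
```

Run:
```python
from workcell import arm
from h import *
s=arm.get_state();print(s['clock'],s['position'],s['contact_force'])
im=arm.camera('side');o=cv2.imread('pics/side0.png')
f=lambda i,x,y:cv2.resize(i[y:y+60,x:x+80],(400,300))
cv2.imwrite('pics/s3.png',np.vstack([np.hstack([f(o,235,235),f(im,235,235)]),np.hstack([f(o,235,145),f(im,235,145)])]))
```

```text
17.8 [0.48239247 0.17337752 0.19951515] [-0.3076643  -0.21740368 -0.15926286]
```

View pics/s3.png

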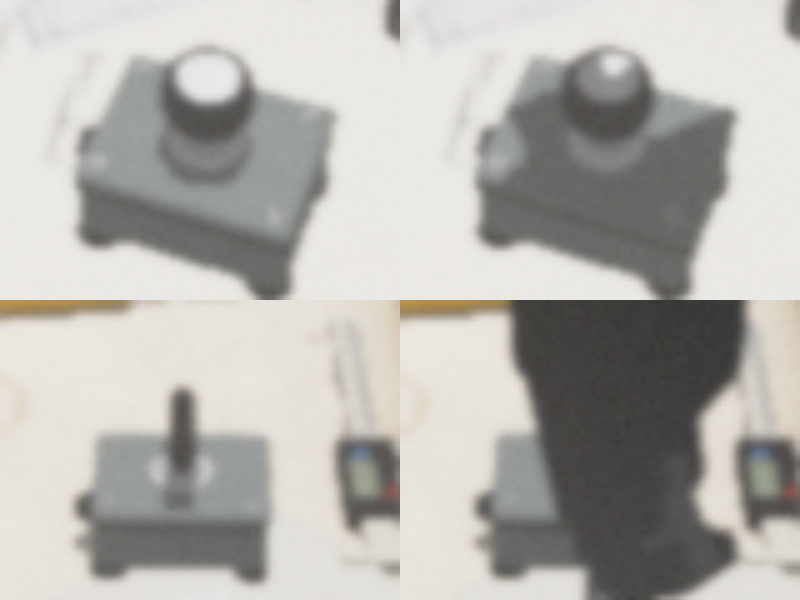

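The knob sits at the same pixels as at the start, so it is fully in. The arm hides the tee in this view, but the arm never went near it. Handing in.

```bash
python3 -c "
from workcell import arm
print(arm.job_done())"
```

```text
the job is handed in; nothing more can be done
None
```

I pulled the round knob up to its on detent, let go so it stood out by itself, then pushed it fully home. I handed the job in at about 18 s of the 35 s allowed.

- **Finding it:** the scene, side and wrist views put the knob at about (0.483, 0.173). Its top came out at z 0.084 against the 0.083 expected.
- **Pull and release:** I gripped it at 35 mm opening and pulled up 20 mm. After I opened the fingers and raised the hand, the side view showed the knob standing out with nothing touching it, for more than 1 s.
- **Push home:** I pressed it down with the shut fingertips until it met the stop, with the tips at z 0.083 and about 15 N upward on the tool. After lifting clear, the side view showed the knob at the same pixels as at the start, and the contact force was about zero.
- **Tee handle:** the arm hid it in the last side view, so I have no final picture of it. The wrist view from when the round knob was out showed it undisturbed, and the arm never came near it.

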